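# Lock the sample stage of the solar simulator

## Robot

A 6-joint arm with a two-finger parallel gripper is mounted at the origin on the work surface. World frame = base frame: x ahead of the robot, y to its left, z up, the work surface at z = 0. Lengths are in m, angles in rad, forces in N, time in s.
With the tool pointing down it reaches from about 0.3 to 0.775 m from the base axis. Payload 14.6 kg.
Tool frame: the origin (TCP) lies at the very end of the fingers, on their centre line; the grasp point (between the pads) lies 19 mm behind it; z points along the fingers, y is the line along which they close (so a half turn about z gives the same grasp; the last joint's range is limited). The gripper opens to 94 mm and grips with 3 to 60 N. Pads are 16 mm wide; open, the fingers measure 119 mm over their backs; the gripper's body (75 mm by 177 mm) begins 78 mm behind the grasp point.
Start: joints at [-1.245, 0.3, 1.521, -0, 1.321, -0.067], TCP at [0.211, -0.508, 0.205] pointing down, gripper open.
Joint ranges: [-3.03, 3.03], [-0.79, 2.21], [0.23, 2.52], [-1.04, 4.18], [0, 3.07], [-2.55, 2.55]. Speed limits (rad/s): [2.22, 2.22, 2.57, 3.14, 3.14, 3.14].

## Interface

Orientations are given as [roll, pitch, yaw] about the fixed x, y, z axes, in that order (R = Rz(yaw) Ry(pitch) Rx(roll)).
In Python, from station import ctrl gives the robot as it stands. The module is installed in compiled form; this text tells all that it offers.
- The arm moves only by the tool play_rows, never from a script. Its argument "commands" is a list of rows, each a list of 7 numbers: the shift along the tool's x, y, z in m, then the turn, a rotation vector about the tool's x, y, z in degrees, then the closure, from -1 (fully open) to 1 (shut). A call has 1 to 20 rows; each row shifts and turns the commanded pose from where the row before left it, along the tool's axes as they then stand; what a row does not reach is not made up. A row lasts 1/12 s, in which the tool goes at most 41.7 mm and 7.16 degrees, less where a joint would pass 70% of its speed; a pose out of reach is approached as far as the arm can. A call is refused whole if a number of a shift passes 0.0417 or a number of a turn 7.16, either way. A call with a gripper value outside its range is refused whole. The fingers move at their own pace and stop on an object; "force" is the grip in N (left out, the last holds). Time passes only in rows, so rows that do not move let the fingers close. It gives the time, the measured TCP pose, the force, the opening and the grip force at its end, in the units of the state.
- ctrl.get_obs(): the state, without advancing time (a new reading comes with each control period).
- ctrl.camera(name): name is "side" or "top"; returns the picture (400x640x3 uint8, blue, green, red); there is no depth.
- ctrl.camera_model(name): a dict with "fx", "fy", "cx", "cy" (pixels), "rvec" (rotation vector, rad) and "tvec" (3), from world to camera coordinates, as OpenCV has them. Camera axes: x right, y down, z forward; pixel columns grow to the right and rows downward; lengths in m; the calibration is good to about 2 mm. A picture is of the moment at which its call begins. camera_model takes no time and is no camera call.
- ctrl.hand_in(): hands the job in; it is judged then, once.
The state is a dict: "time_s": time; "qpos": joint angles; "joint_vel": joint speeds; "tau": joint torques, N m; "ee_pos": TCP position; "eef_rot": TCP orientation; "force": force on the tool from outside, world axes, zero at the start; "moment": the same for the moment, N m; "grip_width": finger opening in m; "grip_force": force on a finger pad.
Only numpy, scipy, OpenCV 4.12 (cv2) and the standard library are available. Lean on these libraries where they do the work, as an engineer would, in place of code of your own. Each camera call takes 0.05 s, during which the arm holds its last target. There are 200 camera calls.

## Task

Lock the sample stage: push the stud on the slotted disc round until the slot is in line with the steel lock bar, then push the bar by its tail tab through the slot until it is fully home in the catch. Pushing is all it takes: do not lift the bar out of its guides, and leave the loose things round about where they stand.

Things in the scene. Friction and masses are not known exactly. Their poses are not given: they have to be found in the camera images.
- lock_base: Fixed lock fixture: black plate 365 x 104 x 12 mm on the table. Origin at table level on the disc's axis; +x is the way the bar is pushed, z up. On the line y = 0: two dark steel open-topped guides (x = -180 to -125 and -95 to -48 mm, 40 mm wide, tops 27 mm above the table), the disc, the catch, then the grey sample stage (x = 82 to 160 mm, 48 mm tall).
- catch_stop (a point): Inner face of the closed end of the catch, an open-topped aluminium U on the fixture (x = 50 to 80 mm, 40 mm wide, top 32 mm above the table). The point is on the bar's line (x = 72 mm, y = 0, 23 mm above the table): the bar's nose rests against it when fully home. Axes as lock_base.
- lock_disc (a joint): Angle of the slotted disc (rad), growing anticlockwise from above. The slot is in line with the bar at 0 and, the other way round, at pi (either will do); at 0 the stud lies on the fixture's +y side, at pi on its -y side. It turns stiffly (0.07 N m, about 3 N at the stud), stays where it is left, has stops at -0.35 and 3.49.
- disc_slot (a point): Centre of the disc, at its top face (32 mm above the table); x runs along the slot. The disc is 84 mm across: two aluminium half-moons on a dark plate, a straight slot 20 mm wide and 16 mm deep between them, its mouths slightly flared.
- disc_stud (a point): Half-way up the dark steel stud that stands on one half-moon, 27 mm from the disc's axis and square to the slot. The stud is 12 mm across and stands 30 mm above the disc's top face (32 to 62 mm above the table). Push it sideways to turn the disc. Axes turn with the disc.
- lock_bar: Loose steel bar lying in the guides: 150 mm long, 14 wide, 12 tall, about 0.22 kg, rounded nose at its +x end, upright tab at its tail. Origin under its middle, 17 mm above the table; x towards the nose. It slides with 1.5 mm play each side. At the start the nose is 6 to 22 mm short of the disc's rim; unless the slot is in line the bar stops against the rim.
- bar_nose (a point): The tip of the bar's nose, at mid height of the bar. Axes as lock_bar.
- bar_tab (a point): Centre of the rear face of the tab, on the tail's very end, 45 mm above the table: push here, towards the bar's +x. The tab is 26 mm wide, 8 mm thick, and stands 31 mm above the bar's top (29 to 60 mm above the table). Axes as lock_bar.
- vial: Bystander, to be left alone: small amber glass jar with a white cap, 36 mm across, 65 mm tall; origin under its centre.
- post: Bystander, to be left alone: plain upright steel rod, 25 mm across, 75 mm tall; origin under its centre.
- driver: Bystander, to be left alone: screwdriver lying flat, 160 mm long, black handle; origin under its middle, x along it.
- lens_ring: Bystander, to be left alone: flat black ring, 50 mm across, 12 mm tall; origin under its centre.
- mug: Bystander, to be left alone: white mug, 80 mm across, 90 mm tall; origin under its centre.
- carton: Bystander, to be left alone: small cardboard box, 70 x 50 x 55 mm; origin under its centre.
- filter_case: Bystander, to be left alone: flat grey plastic case, 50 x 50 x 22 mm; origin under its centre.
Things that resemble listed ones, but are neither listed nor needed, are in the scene too. What is shaped like the lock_bar but green or yellow is not meant.

How it is judged:
By the outcome, as a careful person would: the job done as asked, in the order asked, and still so for the second after the job is handed in, with the robot touching nothing.
It also fails if it takes over 46 s, if anything falls off the work surface, if the arm or the gripper's body presses on something with over 40 N, if the wrist force passes 120 N, or if a joint passes its speed limit or range.

## Working session

There is one attempt and no reset: what is moved stays moved. The work goes in short steps, Python scripts to look and compute and a tool call to move; the robot and the scene stay as the last step left them, time stands still between calls to the robot, and variables do not carry over. Pictures are saved under pics/ and viewed, at most 10 in all, crops included, and the job is handed in when it is done.

Besides the shell and the picture viewer there is one more tool, called as a command line: name --pt "numbers of a row" for each row, then --argument value for the rest. play_rows: Moves the arm, as the interface text tells. Its arguments: {"type":"object","properties":{"commands":{"type":"array","items":{"type":"array","items":{"type":"number"}}},"force":{"type":"number"}},"required":["commands"]}

```bash
mkdir -p pics; cat > h.py <<'E'
import numpy as np, cv2
from station import ctrl
def cam(n):
    m=ctrl.camera_model(n); K=np.array([[m['fx'],0,m['cx']],[0,m['fy'],m['cy']],[0,0,1.]])
    return K,cv2.Rodrigues(np.array(m['rvec'],float))[0],np.array(m['tvec'],float)
def ray(n,u,v,z):
    K,R,t=cam(n); d=R.T@np.linalg.solve(K,[u,v,1.]); c=-R.T@t
    return c+d*(z-c[2])/d[2]
def proj(n,P):
    K,R,t=cam(n); q=K@(R@np.array(P,float)+t); return q[:2]/q[2]
E
python3 - <<'E'
from h import *
for n in('top','side'):
    cv2.imwrite(f'pics/{n}0.png',ctrl.camera(n)); K,R,t=cam(n); print(n,K[0,0],-R.T@t)
o=ctrl.get_obs(); print(o['time_s'],o['ee_pos'],o['eef_rot'],o['grip_width'])
E
```

```text
top 436.12538344477554 [ 0.49417797 -0.0559999   0.9097493 ]
side 400.0793510799809 [ 0.26875013 -0.51555304  0.56054266]
0.1 [ 0.21046034 -0.50790393  0.20496698] [-3.14062772e+00 -8.63806034e-05  3.92837944e-01] 0.0940724989969518
```

View pics/top0.png

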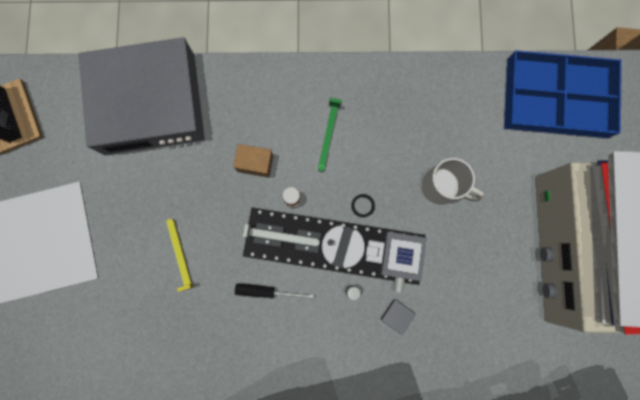

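View pics/side0.png

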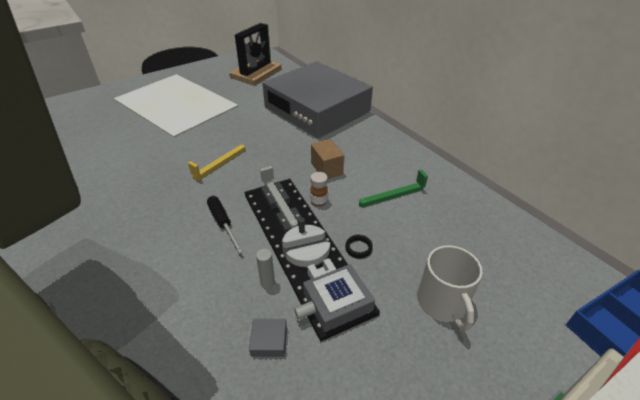

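The steel bar lies in the guides, with its tab at about top (247,231) and its nose near (318,241). The disc is at (343,246). The green bar (330,135) and the yellow bar (180,255) are decoys by colour. I'll confirm this in an enlarged crop.

```bash
python3 - <<'E'
from h import *
a=cv2.imread('pics/top0.png')[200:290,235:435]; b=cv2.imread('pics/side0.png')[160:340,235:390]
a=cv2.resize(a,(800,360),interpolation=cv2.INTER_CUBIC)
cv2.imwrite('pics/ctop.png',a)
cv2.imwrite('pics/cside.png',cv2.resize(b,(516,600),interpolation=cv2.INTER_CUBIC))
for u,v in((0,0),(247,231),(343,246),(425,235)): print(ray('top',u,v,.03))
# plate mask: corners, px
im=cv2.imread('pics/top0.png'); m=cv2.inRange(im,(0,0,0),(45,45,45)); m[:200]=0;m[290:]=0;m[:,:235]=0;m[:,435:]=0
m=cv2.morphologyEx(m,cv2.MORPH_CLOSE,np.ones((5,5)))
c=max(cv2.findContours(m,0,2)[0],key=cv2.contourArea); P=np.array([ray('top',*p[0],.012)[:2] for p in c],np.float32)
r=cv2.minAreaRect(P); print(r, cv2.boxPoints(r))
# disc bright
m=cv2.inRange(cv2.cvtColor(im,6),150,255)
for c in cv2.findContours(m[215:280,240:430],0,2)[0]:
    if cv2.contourArea(c)>15:
        q=np.array([ray('top',p[0][0]+240,p[0][1]+215,.032)[:2] for p in c],np.float32)
        print(c[:,0].mean(0)+[240,215],cv2.contourArea(c),cv2.minAreaRect(q))
E
```

```text
[1.05749354 0.62974516 0.03      ]
[0.55163148 0.07792883 0.03      ]
[ 0.52160273 -0.11566788  0.03      ]
[ 0.54372908 -0.28024302  0.03      ]
((0.5684342384338379, -0.007194988429546356), (0.16266292333602905, 0.037274282425642014), 80.3157730102539) [[ 0.53638124 -0.08423236]
 [ 0.5731244  -0.09050256]
 [ 0.60048723  0.06984238]
 [ 0.56374407  0.07611258]]
[375.65 249.85] 264.5 ((0.511232852935791, -0.17816758155822754), (0.03119385801255703, 0.03864239156246185), 80.64739990234375)
[403.76315789 255.94736842] 869.5 ((0.5020667314529419, -0.23719719052314758), (0.06030075624585152, 0.060322389006614685), 81.06646728515625)
[353.53846154 248.97435897] 419.0 ((0.5137572884559631, -0.13957706093788147), (0.030829135328531265, 0.07383222132921219), 73.43959045410156)
[286.1875     237.29166667] 352.0 ((0.5393601059913635, 0.00018991529941558838), (0.13351738452911377, 0.012916861101984978), 80.88793182373047)
[333.14583333 241.22916667] 411.5 ((0.5302025079727173, -0.09076737612485886), (0.03103579767048359, 0.07838954776525497), 73.59943389892578)
[245.         229.33333333] 30.0 ((0.5533686280250549, 0.08156029134988785), (0.007006053347140551, 0.024785267189145088), 81.63701629638672)
```

View pics/ctop.png

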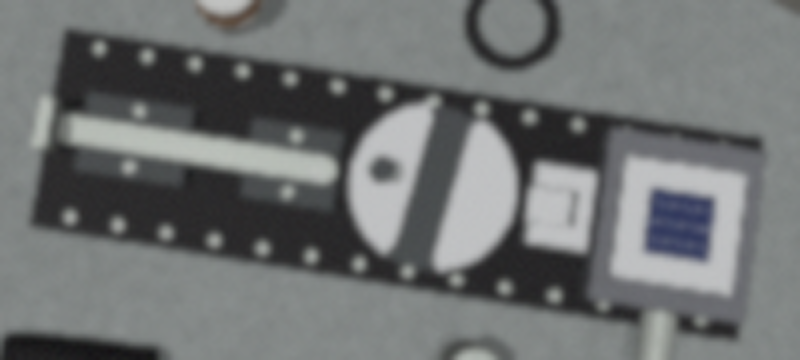

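View pics/cside.png

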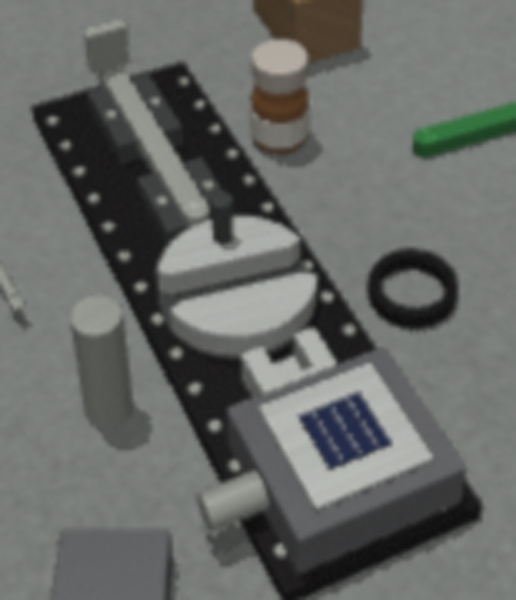

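The crops confirm the bar: plain steel, lying in the guides. The stud is at about top (331,242), on the bar's side of the disc, so the disc angle is about 83°. Turning it clockwise to 0 keeps clear of the post. I'll move above the start point.

play_rows --pt "0.0334 -0.0216 0 0 0 0 1" --pt "0.0334 -0.0216 0 0 0 0 1" --pt "0.0334 -0.0216 0 0 0 0 1" --pt "0.0334 -0.0216 0 0 0 0 1" --pt "0.0334 -0.0216 0 0 0 0 1" --pt "0.0334 -0.0216 0 0 0 0 1" --pt "0.0334 -0.0216 0 0 0 0 1" --pt "0.0334 -0.0216 0 0 0 0 1" --pt "0.0334 -0.0216 0 0 0 0 1" --pt "0.0334 -0.0216 0 0 0 0 1" --pt "0.0334 -0.0216 0 0 0 0 1" --pt "0.0334 -0.0216 0 0 0 0 1" --pt "0.0334 -0.0216 0 0 0 0 1" --force 20

```text
time_s: 1.18
ee_pos: [0.5048, -0.0805, 0.2054]
eef_rot: [-3.142, 0.0, 0.393]
force: [0.5, 0.2, 0.2]
grip_width: 0.0111
grip_force: 0.0
```

play_rows --pt "0 0 0 0 0 -7.05 1" --pt "0 0 0 0 0 -7.05 1" --pt "0 0 0 0 0 -7.05 1" --pt "0 0 0 0 0 -7.05 1" --pt "0 0 0 0 0 -7.05 1" --pt "0 0 0 0 0 -7.05 1" --pt "0 0 0 0 0 -7.05 1" --pt "0 0 0 0 0 -7.05 1" --pt "0 0 0 0 0 -7.05 1" --pt "0 0 0 0 0 -7.05 1" --pt "0 0 0 0 0 -7.05 1" --pt "0 0 0 0 0 -7.05 1" --pt "0 0 0 0 0 -7.05 1" --pt "0 0 0 0 0 -7.05 1" --pt "0 0 0 0 0 -7.05 1" --pt "0 0 0 0 0 -7.05 1" --pt "0 0 0 0 0 -7.05 1" --pt "0 0 0 0 0 -7.05 1" --pt "0 0 0 0 0 -7.05 1" --pt "0 0 0 0 0 -7.05 1"

```text
time_s: 2.85
ee_pos: [0.504, -0.0824, 0.2051]
eef_rot: [-3.142, -0.001, 2.86]
force: [-0.5, 0.2, -0.2]
grip_width: 0.0008
grip_force: 0.0
```

```bash
python3 - <<'E'
from h import *
o=ctrl.get_obs(); print(o['time_s'],o['ee_pos'],np.degrees(o['eef_rot']),o['grip_width'],o['force'])
print('stud',ray('top',331.25,242,.062)); print('tab top',ray('top',245.5,230.2,.06))
# triangulate: stud top, tab top centre, disc from two views
def tri(a,b):
    P=[np.c_[cam(n)[0]@cam(n)[1],cam(n)[0]@cam(n)[2]] for n in('top','side')]
    X=cv2.triangulatePoints(P[0],P[1],np.array(a,float),np.array(b,float)).ravel(); return X[:3]/X[3]
print('stud tri',tri((331.25,242),(235+220*.3,160+198*.3)))
c=np.array([.522,-.1152]); a=np.radians(-99.1); ex=np.array([np.cos(a),np.sin(a)]); ey=np.array([-ex[1],ex[0]])
for n,p in(('stud',ray('top',331.25,242,.062)),('tab',ray('top',245.5,230.2,.06)),('nose',ray('top',319.5,242.5,.029)),('catch',ray('top',375.6,249.9,.032))):
    d=p[:2]-c; print(n,d@ex,d@ey)
E
```

```text
2.85 [ 0.50399546 -0.08242842  0.20512536] [-1.79998445e+02 -4.13345862e-02  1.63856571e+02] 0.0008207779340518202 [-0.51690313  0.17502151 -0.19683708]
stud [ 0.52829733 -0.09084487  0.062     ]
tab top [0.55123428 0.07632823 0.06      ]
stud tri [ 0.5281259  -0.09072897  0.06317627]
stud -0.02504456201714482 0.0023661059089668053
tab -0.19374125445514812 -0.0014253998249942727
nose -0.04708815447680959 -0.0008531508936029047
catch 0.06575615654019953 0.002270892126455358
```

play_rows --pt "0 0 0.04 0 0 0 1" --pt "0 0 0.04 0 0 0 1" --pt "0 0 0.04 0 0 0 1" --pt "0 0 0.03 0 0 0 1" --pt "0 0 0.012 0 0 0 1" --pt "0 0 0 0 0 0 1"

```text
time_s: 3.35
ee_pos: [0.5023, -0.0821, 0.0403]
eef_rot: [-3.141, -0.006, 2.854]
force: [0.0, 0.1, 0.1]
grip_width: 0.0007
grip_force: 0.0
```

play_rows --pt "-0.002 0 0 0 0 0 1" --pt "-0.002 0 0 0 0 0 1" --pt "-0.002 0 0 0 0 0 1" --pt "-0.002 0 0 0 0 0 1"

```text
time_s: 3.68
ee_pos: [0.5127, -0.085, 0.0446]
eef_rot: [3.141, 0.002, 2.854]
force: [0.8, 0.2, 1.0]
grip_width: 0.0006
grip_force: 0.0
```

play_rows --pt "-0.001 0 0 0 0 0 1" --pt "-0.001 0 0 0 0 0 1"

```text
time_s: 3.85
ee_pos: [0.5139, -0.0854, 0.0439]
eef_rot: [3.142, 0.0, 2.854]
force: [-1.8, 0.7, 2.7]
grip_width: 0.0004
grip_force: 1.6
```

play_rows --pt "-0.001 0 0 0 0 0 1" --pt "-0.001 0 0 0 0 0 1"

```text
time_s: 4.02
ee_pos: [0.5156, -0.0858, 0.0436]
eef_rot: [3.141, -0.001, 2.854]
force: [-2.9, -0.2, 2.6]
grip_width: 0.0003
grip_force: 1.7
```

play_rows --pt "-0.001 0 0 0 0 0 1" --pt "-0.001 0 0 0 0 0 1"

```text
time_s: 4.18
ee_pos: [0.5175, -0.0864, 0.0434]
eef_rot: [3.142, -0.0, 2.854]
force: [-3.9, 2.9, 1.9]
grip_width: 0.0005
grip_force: 1.6
```

play_rows --pt "-0.0021 0.0012 0 0 0 5 1" --pt "-0.0021 0.0012 0 0 0 5 1" --pt "-0.0021 0.0012 0 0 0 5 1" --pt "-0.0021 0.0012 0 0 0 5 1" --pt "-0.0021 0.0012 0 0 0 5 1" --pt "-0.0021 0.0012 0 0 0 5 1" --pt "-0.0021 0.0012 0 0 0 5 1"

```text
time_s: 4.77
ee_pos: [0.534, -0.087, 0.0431]
eef_rot: [-3.141, -0.001, 2.238]
force: [-4.1, 0.7, 0.5]
grip_width: 0.0004
grip_force: 1.6
```

play_rows --pt "-0.0021 0.0012 0 0 0 5 1" --pt "-0.0021 0.0012 0 0 0 5 1" --pt "-0.0021 0.0012 0 0 0 5 1" --pt "-0.0021 0.0012 0 0 0 5 1" --pt "-0.0021 0.0012 0 0 0 5 1" --pt "-0.0021 0.0012 0 0 0 5 1" --pt "-0.0021 0.0012 0 0 0 5 1" --pt "-0.0021 0.0012 0 0 0 5 1"

```text
time_s: 5.43
ee_pos: [0.5488, -0.0988, 0.0431]
eef_rot: [-3.141, -0.001, 1.54]
force: [-2.4, 4.1, -0.4]
grip_width: 0.0002
grip_force: 1.6
```

```bash
python3 - <<'E'
from h import *
a=ctrl.camera('top');b=ctrl.camera('side')
cv2.imwrite('pics/t1.png',a);cv2.imwrite('pics/s1.png',b)
A=cv2.resize(a[190:290,235:435],(800,400),interpolation=cv2.INTER_CUBIC)[:, :560]
B=cv2.resize(b[190:310,235:355],(400,400),interpolation=cv2.INTER_CUBIC)
cv2.imwrite('pics/v1.png',cv2.resize(np.hstack([A,B]),(800,333)))
o=ctrl.get_obs(); p=o['ee_pos'][:2]-[.522,-.1152]; y=o['eef_rot'][2]; print(np.degrees(y),'t',-p@[np.cos(y),np.sin(y)],'r',p@[np.sin(y),-np.cos(y)],o['force'],o['time_s'])
E
```

```text
88.40157146604366 t -0.016940166969906054 r 0.026523189959189283 [-1.40061439  1.44043284 -0.38100699] 5.5333
```

View pics/v1.png

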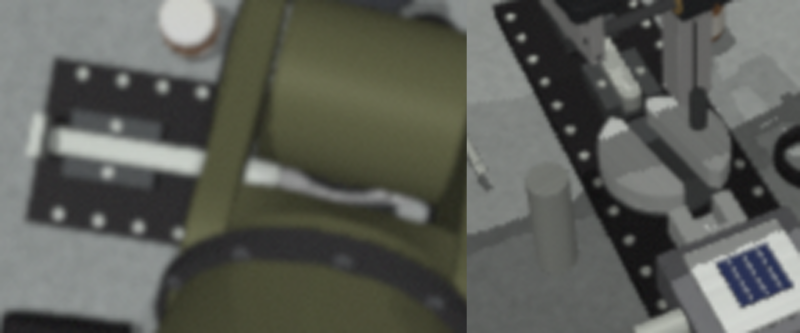

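The side view shows the slot a little short of in line, with the arm hiding the disc from above. I'll make the last few degrees, back off, rise and measure.

play_rows --pt "-0.0017 0.001 0 0 0 3.6 1" --pt "-0.0017 0.001 0 0 0 3.6 1" --pt "0 0 0 0 0 0 1"

```text
time_s: 5.78
ee_pos: [0.5508, -0.1024, 0.0432]
eef_rot: [-3.141, -0.0, 1.419]
force: [-1.1, 2.4, -1.7]
grip_width: 0.0005
grip_force: 0.9
```

play_rows --pt "0.006 0 0 0 0 0 1" --pt "0.01 0 -0.02 0 0 0 1" --pt "0.0 0 -0.04 0 0 0 1" --pt "0.02 0 -0.035 0 0 0 1" --pt "0.04 0 0 0 0 0 1" --pt "0.04 0 0 0 0 0 1" --pt "0.04 0 0 0 0 0 1" --pt "0.04 0 0 0 0 0 1" --pt "0.0 -0.028 0 0 0 0 1" --pt "0 0 0 0 0 0 1"

```text
time_s: 6.62
ee_pos: [0.5499, 0.0983, 0.1374]
eef_rot: [-3.139, 0.001, 1.427]
force: [-0.4, 0.2, -0.3]
grip_width: 0.0006
grip_force: 0.0
```

```bash
python3 - <<'E'
from h import *
a=ctrl.camera('top');b=ctrl.camera('side')
cv2.imwrite('pics/t2.png',a);cv2.imwrite('pics/s2.png',b)
A=cv2.resize(a[190:290,235:435],(800,400),interpolation=cv2.INTER_CUBIC)
B=cv2.resize(b[190:310,235:355],(400,400),interpolation=cv2.INTER_CUBIC)
cv2.imwrite('pics/v2.png',cv2.resize(np.hstack([A,B]),(800,267)))
m=cv2.inRange(cv2.cvtColor(a,6),150,255)
for c in cv2.findContours(m[215:280,240:430],0,2)[0]:
    if cv2.contourArea(c)>15:
        q=np.array([ray('top',p[0][0]+240,p[0][1]+215,.032)[:2] for p in c],np.float32)
        print(c[:,0].mean(0)+[240,215],cv2.contourArea(c),cv2.minAreaRect(q))
o=ctrl.get_obs();print(o['ee_pos'],o['eef_rot'],o['time_s'])
E
```

```text
[339.58333333 275.375     ] 189.0 ((0.46425512433052063, -0.12179981172084808), (0.01568896695971489, 0.10094670951366425), 0.1166154220700264)
[339.51515152 259.03030303] 468.0 ((0.49468404054641724, -0.11267532408237457), (0.07618048787117004, 0.03489299863576889), 86.26069641113281)
[375.71428571 251.0952381 ] 285.5 ((0.511261522769928, -0.17845836281776428), (0.032062798738479614, 0.040536973625421524), 81.98123168945312)
[402.84615385 255.15384615] 961.0 ((0.5021710395812988, -0.2372901886701584), (0.0635979175567627, 0.06355351209640503), 81.10631561279297)
[314.07692308 241.        ] 39.0 ((0.5304865837097168, -0.05850690230727196), (0.014003448188304901, 0.014049227349460125), 0.03401169180870056)
[346.02631579 231.44736842] 456.0 ((0.5480602383613586, -0.11731520295143127), (0.07457920163869858, 0.034945160150527954), 85.95993041992188)
[401.14473684 231.40789474] 949.5 ((0.5202980041503906, -0.21763509511947632), (0.1428985595703125, 0.12714429199695587), 89.98734283447266)
[343.93103448 217.27586207] 89.0 ((0.5829459428787231, -0.10359582304954529), (0.0791844055056572, 0.012009860947728157), 80.47595977783203)
[0.5525517  0.09618657 0.13879644] [3.14070720e+00 4.69169753e-05 1.42312761e+00] 6.7167
```

View pics/v2.png

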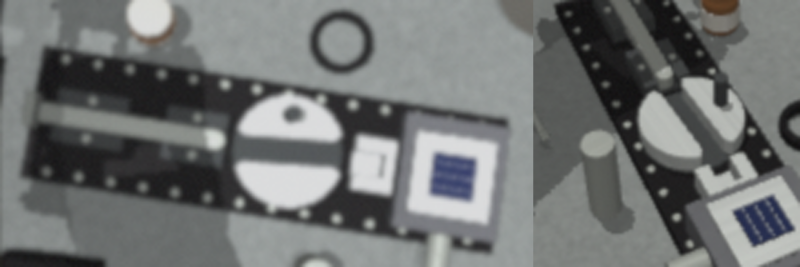

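Slot measures 85–86° against the fixture's 81°, so about 5° short. I'll go back and push the stud about 2.3 mm further.

play_rows --pt "-0.04 0.007 0 0 0 0 1" --pt "-0.04 0.007 0 0 0 0 1" --pt "-0.04 0.007 0 0 0 0 1" --pt "-0.036 0.007 0 0 0 0 1" --pt "-0.02 0 0.02 0 0 0 1" --pt "0 0 0.036 0 0 0 1" --pt "0 0 0.036 0 0 0 1" --pt "0 0 0.004 0 0 0 1" --pt "0 0 0 0 0 0 1" --pt "0 0 0 0 0 0 1"

```text
time_s: 7.55
ee_pos: [0.5549, -0.0831, 0.0442]
eef_rot: [3.14, 0.0, 1.42]
force: [1.3, -0.3, -0.1]
grip_width: 0.0004
grip_force: 0.0
```

play_rows --pt "-0.005 0 0 0 0 0 1" --pt "-0.005 0 0 0 0 0 1" --pt "-0.004 0 0 0 0 0 1" --pt "-0.002 0 0 0 0 0 1" --pt "0 0 0 0 0 0 1" --pt "0 0 0 0 0 0 1"

```text
time_s: 8.05
ee_pos: [0.5514, -0.0987, 0.0427]
eef_rot: [3.141, 0.0, 1.419]
force: [0.0, -0.7, -0.3]
grip_width: 0.0004
grip_force: 0.0
```

play_rows --pt "-0.002 0 0 0 0 0 1" --pt "-0.002 0 0 0 0 0 1" --pt "-0.001 0 0 0 0 0 1" --pt "0 0 0 0 0 0 1" --pt "0 0 0 0 0 0 1"

```text
time_s: 8.47
ee_pos: [0.5507, -0.1034, 0.0425]
eef_rot: [3.141, -0.0, 1.419]
force: [2.9, 1.9, -0.4]
grip_width: -0.0001
grip_force: 0.8
```

play_rows --pt "-0.001 0 0 0 0 0 1" --pt "0 0 0 0 0 0 1" --pt "0 0 0 0 0 0 1"

```text
time_s: 8.72
ee_pos: [0.5506, -0.1044, 0.0425]
eef_rot: [3.141, -0.0, 1.419]
force: [2.2, 3.3, -0.2]
grip_width: 0.0005
grip_force: 1.4
```

play_rows --pt "0.006 0 0 0 0 0 1" --pt "0.009 0 -0.02 0 0 0 1" --pt "0.0 0 -0.04 0 0 0 1" --pt "0.02 -0.002 -0.035 0 0 0 1" --pt "0.04 -0.005 0 0 0 0 1" --pt "0.04 -0.005 0 0 0 0 1" --pt "0.04 -0.005 0 0 0 0 1" --pt "0.04 -0.005 0 0 0 0 1" --pt "0.02 -0.004 0 0 0 0 1" --pt "0 0 0 0 0 0 1" --pt "0 0 0 0 0 0 1"

```text
time_s: 9.63
ee_pos: [0.5568, 0.1127, 0.1372]
eef_rot: [-3.141, 0.001, 1.421]
force: [0.5, -0.3, -0.2]
grip_width: 0.0005
grip_force: 0.0
```

```bash
python3 - <<'E'
from h import *
a=ctrl.camera('top');b=ctrl.camera('side')
cv2.imwrite('pics/t3.png',a);cv2.imwrite('pics/s3.png',b)
A=cv2.resize(a[190:290,235:435],(800,400),interpolation=cv2.INTER_CUBIC)
B=cv2.resize(b[150:310,215:375],(400,400),interpolation=cv2.INTER_CUBIC)
cv2.imwrite('pics/v3.png',cv2.resize(np.hstack([A,B]),(800,267)))
m=cv2.inRange(cv2.cvtColor(a,6),150,255); C=[]
for c in cv2.findContours(m[215:280,240:430],0,2)[0]:
    if cv2.contourArea(c)>300:
        q=np.array([ray('top',p[0][0]+240,p[0][1]+215,.032)[:2] for p in c],np.float32)
        print(c[:,0].mean(0)+[240,215],cv2.contourArea(c),cv2.minAreaRect(q))
o=ctrl.get_obs();print(o['ee_pos'],o['eef_rot'],o['time_s'])
E
```

```text
[337.44117647 257.88235294] 468.0 ((0.49456775188446045, -0.11075831949710846), (0.07515218108892441, 0.03558126464486122), 81.95468139648438)
[403.075 255.675] 962.0 ((0.5022072792053223, -0.2372148334980011), (0.06356607377529144, 0.06336674094200134), 80.67528533935547)
[344.18181818 232.09090909] 458.0 ((0.5478225946426392, -0.11821617186069489), (0.07522985339164734, 0.03470713272690773), 81.91382598876953)
[387.2020202  229.71717172] 1086.0 ((0.5203074216842651, -0.17532998323440552), (0.2275087982416153, 0.12714429199695587), 89.98735809326172)
[0.55715621 0.11111969 0.13732901] [-3.14124398e+00  5.08712017e-04  1.41848397e+00] 9.7333
```

View pics/v3.png

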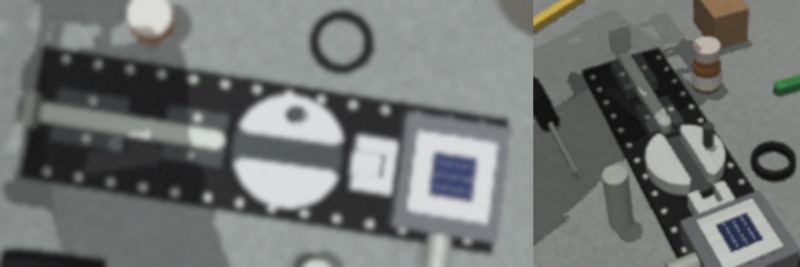

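The slot is now at 82°, about 1° from the bar line, well within the slot's clearance. The tab's rear is at about crop (30,108) and the finger is behind it. Descending and pushing.

play_rows --pt "0 0 0.04 0 0 0 1" --pt "0 0 0.04 0 0 0 1" --pt "0 0 0.018 0 0 0 1" --pt "0 0 0 0 0 0 1" --pt "0 0 0 0 0 0 1" --pt "0 0 0 0 0 0 1"

```text
time_s: 10.23
ee_pos: [0.5583, 0.1114, 0.0412]
eef_rot: [3.139, -0.001, 1.418]
force: [-0.2, 0.6, 0.3]
grip_width: 0.0005
grip_force: 0.0
```

play_rows --pt "-0.004 0 0 0 0 0 1" --pt "-0.004 0 0 0 0 0 1" --pt "-0.004 0 0 0 0 0 1" --pt "-0.003 0 0 0 0 0 1" --pt "-0.003 0 0 0 0 0 1" --pt "-0.003 0 0 0 0 0 1" --pt "-0.003 0 0 0 0 0 1" --pt "-0.003 0 0 0 0 0 1"

```text
time_s: 10.9
ee_pos: [0.5532, 0.0853, 0.0396]
eef_rot: [3.141, -0.001, 1.419]
force: [0.4, 3.0, 1.0]
grip_width: 0.0005
grip_force: 1.4
```

play_rows --pt "-0.003 0 0 0 0 0 1" --pt "-0.003 0 0 0 0 0 1" --pt "-0.003 0 0 0 0 0 1" --pt "-0.003 0 0 0 0 0 1" --pt "-0.003 0 0 0 0 0 1"

```text
time_s: 11.32
ee_pos: [0.551, 0.0703, 0.0396]
eef_rot: [3.141, -0.0, 1.419]
force: [0.2, 3.7, 2.7]
grip_width: 0.0005
grip_force: 1.9
```

play_rows --pt "-0.003 0 0 0 0 0 1" --pt "-0.003 0 0 0 0 0 1" --pt "-0.003 0 0 0 0 0 1" --pt "-0.003 0 0 0 0 0 1" --pt "-0.003 0 0 0 0 0 1" --pt "-0.003 0 0 0 0 0 1"

```text
time_s: 11.82
ee_pos: [0.5482, 0.0524, 0.0395]
eef_rot: [3.141, -0.0, 1.419]
force: [0.6, 4.4, 3.0]
grip_width: 0.0003
grip_force: 2.1
```

play_rows --pt "-0.003 0 0 0 0 0 1" --pt "-0.003 0 0 0 0 0 1" --pt "-0.003 0 0 0 0 0 1" --pt "-0.003 0 0 0 0 0 1" --pt "-0.003 0 0 0 0 0 1" --pt "-0.003 0 0 0 0 0 1" --pt "-0.003 0 0 0 0 0 1"

```text
time_s: 12.4
ee_pos: [0.5449, 0.0316, 0.0395]
eef_rot: [-3.142, 0.0, 1.419]
force: [0.2, 3.5, 4.2]
grip_width: 0.0007
grip_force: 2.1
```

play_rows --pt "-0.003 0 0 0 0 0 1" --pt "-0.003 0 0 0 0 0 1" --pt "-0.003 0 0 0 0 0 1" --pt "-0.003 0 0 0 0 0 1" --pt "-0.003 0 0 0 0 0 1" --pt "-0.003 0 0 0 0 0 1" --pt "-0.003 0 0 0 0 0 1"

```text
time_s: 12.98
ee_pos: [0.5418, 0.0109, 0.0395]
eef_rot: [3.142, -0.0, 1.419]
force: [0.5, 4.2, 2.3]
grip_width: 0.0006
grip_force: 2.1
```

play_rows --pt "-0.003 0 0 0 0 0 1" --pt "-0.003 0 0 0 0 0 1" --pt "-0.003 0 0 0 0 0 1" --pt "-0.003 0 0 0 0 0 1" --pt "-0.003 0 0 0 0 0 1" --pt "-0.003 0 0 0 0 0 1"

```text
time_s: 13.48
ee_pos: [0.5391, -0.0069, 0.0395]
eef_rot: [3.142, -0.0, 1.419]
force: [-0.2, 5.0, 4.2]
grip_width: 0.0008
grip_force: 2.3
```

play_rows --pt "-0.003 0 0 0 0 0 1" --pt "-0.003 0 0 0 0 0 1" --pt "-0.002 0 0 0 0 0 1" --pt "-0.002 0 0 0 0 0 1" --pt "-0.002 0 0 0 0 0 1"

```text
time_s: 13.9
ee_pos: [0.5372, -0.0187, 0.0394]
eef_rot: [-3.141, 0.0, 1.419]
force: [1.5, 4.1, 2.9]
grip_width: 0.0006
grip_force: 1.8
```

play_rows --pt "-0.001 0 0 0 0 0 1" --pt "-0.001 0 0 0 0 0 1" --pt "-0.001 0 0 0 0 0 1" --pt "-0.001 0 0 0 0 0 1"

```text
time_s: 14.23
ee_pos: [0.5366, -0.0225, 0.0394]
eef_rot: [-3.141, 0.0, 1.419]
force: [0.2, 1.9, 2.1]
grip_width: 0.0005
grip_force: 1.5
```

play_rows --pt "-0.001 0 0 0 0 0 1" --pt "-0.001 0 0 0 0 0 1" --pt "-0.001 0 0 0 0 0 1"

```text
time_s: 14.48
ee_pos: [0.5361, -0.0255, 0.0393]
eef_rot: [-3.141, 0.0, 1.419]
force: [0.5, 2.6, 1.9]
grip_width: 0.0003
grip_force: 1.2
```

play_rows --pt "-0.001 0 0 0 0 0 1" --pt "-0.001 0 0 0 0 0 1"

```text
time_s: 14.65
ee_pos: [0.5358, -0.0275, 0.0393]
eef_rot: [-3.141, 0.0, 1.419]
force: [-0.3, 2.3, 0.6]
grip_width: 0.0006
grip_force: 1.0
```

play_rows --pt "-0.001 0 0 0 0 0 1" --pt "-0.001 0 0 0 0 0 1"

```text
time_s: 14.82
ee_pos: [0.5355, -0.0295, 0.0393]
eef_rot: [-3.141, 0.0, 1.419]
force: [0.5, 2.5, -0.5]
grip_width: 0.0005
grip_force: 0.9
```

play_rows --pt "-0.0005 0 0 0 0 0 1" --pt "-0.0005 0 0 0 0 0 1"

```text
time_s: 14.98
ee_pos: [0.5355, -0.03, 0.0394]
eef_rot: [-3.142, -0.001, 1.419]
force: [1.7, 8.3, -0.6]
grip_width: 0.0006
grip_force: 4.5
```

Force is rising at the predicted end position. A little more to confirm the stop.

play_rows --pt "-0.0005 0 0 0 0 0 1" --pt "-0.0005 0 0 0 0 0 1" --pt "0 0 0 0 0 0 1"

```text
time_s: 15.23
ee_pos: [0.5355, -0.0301, 0.0395]
eef_rot: [3.141, -0.002, 1.419]
force: [2.5, 12.7, -0.1]
grip_width: 0.0005
grip_force: 6.4
```

play_rows --pt "-0.0005 0 0 0 0 0 1" --pt "0 0 0 0 0 0 1"

```text
time_s: 15.4
ee_pos: [0.5355, -0.0302, 0.0396]
eef_rot: [3.141, -0.003, 1.419]
force: [2.2, 15.7, 0.2]
grip_width: 0.0001
grip_force: 8.0
```

The bar is hard against a stop. I'll back straight off, rise and check.

play_rows --pt "0.003 0 0 0 0 0 1" --pt "0.01 0 0 0 0 0 1" --pt "0.01 0 0 0 0 0 1" --pt "0 0 -0.03 0 0 0 1" --pt "0 0 -0.04 0 0 0 1" --pt "0 0 -0.04 0 0 0 1" --pt "0.04 0 0 0 0 0 1" --pt "0.04 0 0 0 0 0 1" --pt "0.04 0 0 0 0 0 1" --pt "0.04 0 0 0 0 0 1" --pt "0 0 0 0 0 0 1" --pt "0 0 0 0 0 0 1"

```text
time_s: 16.4
ee_pos: [0.5626, 0.1512, 0.149]
eef_rot: [-3.141, 0.0, 1.422]
force: [0.0, -0.2, 0.9]
grip_width: 0.0007
grip_force: 0.0
```

```bash
python3 - <<'E'
from h import *
a=ctrl.camera('top');b=ctrl.camera('side')
A=cv2.resize(a[190:290,235:435],(800,400),interpolation=cv2.INTER_CUBIC)
B=cv2.resize(b[150:310,215:375],(400,400),interpolation=cv2.INTER_CUBIC)
cv2.imwrite('pics/v4.png',cv2.resize(np.hstack([A,B]),(800,267)))
o=ctrl.get_obs();print(o['ee_pos'],o['force'],o['time_s'])
E
```

```text
[0.5626772  0.14888004 0.14922003] [-0.43207569  0.07986966  0.02588206] 16.5
```

View pics/v4.png

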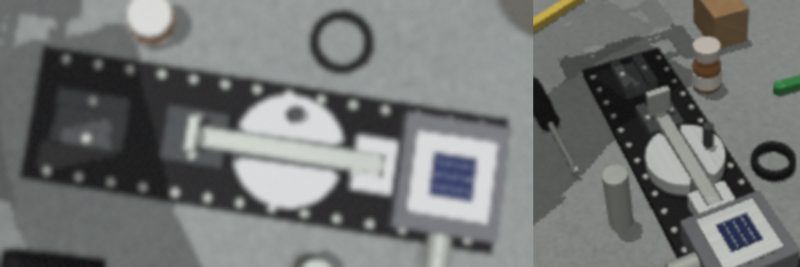

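The bar runs through the slot with its nose in the catch, at about crop (382,163), against the closed end. The vial, lens ring, post and driver are where they were.

```bash
python3 -c "
from station import ctrl
print(ctrl.hand_in())"
```

```text
the job is handed in; nothing more can be done
None
```

I turned the disc to within about 1° of the bar line, pushed the bar through the slot until it stopped hard (about 16 N) in the catch, and handed the job in at about 16.5 s with no bystander touched.

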